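# Index the dial to bring the ring gauge to the front

## Robot

A 6-joint arm with a two-finger parallel gripper is mounted at the origin on a cart in front of the work surface, level with it; the furniture and walls round the work are solid. World frame = base frame: x ahead of the robot, y to its left, z up, the work surface at z = 0. Lengths are in m, angles in rad, forces in N, time in s.
With the tool pointing down it reaches from about 0.375 to 0.9 m from the base axis. Payload 3.1 kg.
Tool frame: the origin (TCP) lies midway between the tips of the shut fingers; the grasp point (between the pads) lies 19 mm behind it; z points along the fingers, y is the direction in which the jaws open and shut (so a half turn about z gives the same grasp; the last joint's range is limited). The gripper opens to 85 mm and grips with 20 to 120 N. Pads are 22 mm wide; open, the fingers measure 114 mm over their backs; the gripper's body (76 mm by 85 mm) begins 54 mm behind the grasp point. The pads swing forward as they close: fully open they stand 13 mm farther back than shut.
Start: joints at [0.954, 0.527, 1.433, -0, 1.181, -0.178], TCP at [0.265, 0.566, 0.196] pointing down, gripper open.
Joint ranges: [-3.08, 3.08], [-0.75, 2.2], [0.22, 2.44], [-1.43, 4.57], [0, 2.65], [-2.85, 2.85]. Speed limits (rad/s): [2.79, 2.79, 3.14, 3.14, 3.14, 3.14].

## Interface

Orientations are given as a unit quaternion [x, y, z, w].
In Python, from station import robot, viewer, finder gives the robot as it stands. Calls block until the motion is done:
- robot.move_ptp(position, orientation): joint-space move of the TCP to a pose.
- robot.line_to(position, orientation=None, vel=0.15, guard=None): straight line of the TCP; orientation=None keeps the orientation; vel is the mean speed in m/s. With guard (N) it stops when the force on the tool has changed by that much, and returns True; else False.
- robot.move_j(angles): joint-space move.
- robot.grip(opening): finger opening in m; the grip force is fixed at half the most; returns when the fingers have stopped.
- robot.wait(seconds).
- robot.inverse_kinematics(position, orientation): joint angles nearest the present ones, or None.
- viewer.get_image(name): name is "scene" or "top" or "wrist"; returns a dict with "color" (480x640x3 uint8, red, green, blue), "fx", "fy", "cx", "cy" (pixels), "view" (4x4, takes a point from world to camera coordinates); the wrist camera has in their place "T_tool_cam" (4x4, takes a point from camera to tool coordinates, whose origin is the TCP and whose axes are the flange's). Camera axes: x right, y down, z forward; pixel columns grow to the right and rows downward; lengths in m; the calibration is good to about 2 mm. A picture is of the moment at which its call begins: read the wrist's pose just before it. There is no depth.
A pose or a line that the arm cannot do raises robot.Unreachable and nothing moves.
- robot.hand_in(): hands the job in, once; it reports no verdict.
Trained networks look in a picture, given as the dict that the camera call returned (one of the last four; its "shot" number tells which), for a name from the list of things; names that differ only in an ending like _2 or _b are one class to them, and where a whole thing is asked for, a point or a joint stands for the part that bears it (a point fixed in the world has none). Each returns a list of dicts, best first, with "confidence" (0 to 1); they miss things now and then, are a little off and sometimes report something else, mostly with a low value. They report only what shows in the picture. A call takes as long as a camera call. They do not tell look-alikes from the thing itself.
- finder.look_for(picture, query): "location" ([x, y, z] in m, in world coordinates, good to about 4 mm: the middle of the surface that is visible of it).
Readings, each from a call of its own:
- robot.current_time(): time.
- robot.current_joint_positions(): joint angles.
- robot.current_qvel(): joint speeds.
- robot.current_joint_torque(): joint torques, N m.
- robot.current_tcp_pos(): TCP position.
- robot.current_ee_rot(): TCP orientation.
- robot.current_ft_force(): force on the tool from outside, world axes, zero at the start.
- robot.current_torque(): the same for the moment, N m.
- robot.current_finger_gap(): finger opening in m.
Only numpy, scipy, OpenCV 4.12 (cv2) and the standard library are available. Lean on these libraries where they do the work, as an engineer would, in place of code of your own. Each camera call takes 0.05 s, during which the arm holds its last target. There are 200 camera calls.

## Task

The index dial stands locked with its empty nest at the front, and the ring gauge is wanted there next. Using only fingertip pushes, push the red knob to draw the index bolt fully out of the dial's edge, push the dial round by its edge until the ring gauge stands at the front, in line with the bolt, then push the bolt fully home into the notch there to lock it. Do not force the dial while the bolt is in, do not touch or lift the parts in the nests, leave the things lying about alone, and finish with the hand clear.

Things in the scene. Friction and masses are not known exactly. Their poses are not given: they have to be found in the camera images.
- fixture: Grey stand fixed to the worktop; origin on the dial's axis at the worktop, z up. Its -x points to the front, along the line of the index bolt. Round flange 132 mm across. The bolt's guide block stands at the front, 124 to 158 mm from the axis, 44 mm wide, top with screw heads 62 mm above the worktop. A fixed spindle cap (35 mm across, up to 62 mm) sits in the middle of the dial.
- dial: Aluminium dial, 170 mm across, 14 mm thick; origin on its axis at its underside, 40 mm above the worktop; top at 54 mm. Turns either way without stops, once the bolt is out; friction 0.12 N m, hardly coasts. Five round black nests (51 mm across, walls 7 mm high) lie 46 mm from the axis: one along the dial's own -x (at the front at the start, empty), the others at each 72 degrees from it.
- dial_scallop (a point): Floor of the scallop outside the dial's empty nest, 72 mm from the axis along the dial's -x, half-way up the edge (47 mm above the worktop). The edge has five such round scallops, one outside each nest, at each 72 degrees: 39 mm wide at the rim, 13 mm deep, arcs of 23 mm radius. A fingertip let down into a scallop from above can push its flank and so turn the dial.
- index_bolt (a joint): Index bolt, m: 0 = home, its 24 mm roller in a scallop, holding the dial (2 to 3 degrees of play; not to be forced); grows to 0.022 as it is drawn straight out to the front; from 0.013 on the roller is clear of the rim. Friction 4 N, no spring: it stays where left. It goes home only into a scallop; it centres the dial itself if the scallop is within about 8 degrees of the bolt's line (push up to 12 N).
- bolt_knob (a point): Centre of the upright red knob on top of the bolt: 18 mm across, from 62 to 89 mm above the worktop (centre at 75.5 mm). Bolt home: 130 mm in front of the dial's axis; drawn out: 152 mm. Nothing else there is higher than 62 mm, so a fingertip fits on either side of it: between it and the dial to push the bolt out, in front of it to push it home.
- front_station (a point): Point 46 mm from the dial's axis towards the front, 64 mm above the worktop: where the middle of the nest at the front stands.
- ring_gauge: The ring gauge: round knurled steel ring, 38 mm across, 14 mm high, with a round hole, lying loose in one of the nests (46 mm from the dial's axis, give or take 4 mm), underside 56 mm, top 70 mm above the worktop; origin at the centre of its underside.
- gauge_block_1: The thick gauge block: plain steel block 30 x 32 x 24 mm, loose in another nest, top 80 mm above the worktop. Origin under its centre. Stays in its nest.
- gauge_block_2: The thin gauge block: plain steel block 30 x 18 x 24 mm, loose in another nest, top 80 mm above the worktop. Origin under its centre. Stays in its nest.
- hex_nut_1: The steel hexagon nut, 19 x 22 x 10 mm, loose in another nest. Origin under its centre. Stays in its nest.
- stop_block: Loose white block with two holes, 45 x 17 x 26 mm, lying on the worktop left of the fixture's front; origin under its centre. To be left alone.
- spare_knob: Loose black star knob, 47 x 46 x 34 mm, lying on the worktop at the left; origin under its centre. To be left alone.
- loose_nut: Loose hexagon nut, 19 x 22 x 10 mm, lying on the worktop left of the guide block; origin under its centre. To be left alone.
Things that resemble listed ones, but are neither listed nor needed, are in the scene too. What is shaped like the gauge_block_2 but orange is not meant.

How it is judged:
On the way, in this order (a step that is already met when the one before it is completed fails the run):
1. the index bolt is drawn out, clear of the dial (15 mm or more) (value of joint index_bolt above 0.015 m), for 0.2 s.
2. with the bolt still out, the ring gauge stands at the front, within 15 mm of the middle of the front station (horizontal distance between ring_gauge and front_station below 0.015 m and value of joint index_bolt above 0.01 m), for 0.2 s.
At the end, for the whole second after the job is handed in: The index bolt is home (within 2.5 mm), the ring gauge is within 10 mm of the middle of the front station, the dial and the ring are at rest, and all four parts lie in their nests (within 4 mm of their height there, 28 to 64 mm from the dial's axis) (value of joint index_bolt below 0.0025 m and horizontal distance between ring_gauge and front_station below 0.01 m and angular speed of dial below 0.03 rad/s and linear speed of ring_gauge below 0.01 m/s and z of ring_gauge in the frame of dial between 0.012 and 0.02 m and horizontal distance between ring_gauge and dial between 0.028 and 0.064 m and z of gauge_block_1 in the frame of dial between 0.012 and 0.02 m and horizontal distance between gauge_block_1 and dial between 0.028 and 0.064 m and z of gauge_block_2 in the frame of dial between 0.012 and 0.02 m and horizontal distance between gauge_block_2 and dial between 0.028 and 0.064 m and z of hex_nut_1 in the frame of dial between 0.012 and 0.02 m and horizontal distance between hex_nut_1 and dial between 0.028 and 0.064 m); the robot touches nothing.
It fails at once if the hand or arm touches a part in a nest (over 0.5 N) (contact force between any of the fingers, the arm and ring_gauge above 0.5 N or contact force between any of the fingers, the arm and gauge_block_1 above 0.5 N or contact force between any of the fingers, the arm and gauge_block_2 above 0.5 N or contact force between any of the fingers, the arm and hex_nut_1 above 0.5 N).
It fails at once if the dial is forced: the hand pushes it with over 6 N while the bolt is less than 10 mm out (value of joint index_bolt below 0.01 m and contact force between any of the fingers, the arm and dial above 6 N).
It fails at once if a part is lifted more than 10 mm or leaves its nest (z of any of ring_gauge, gauge_block_1, gauge_block_2, hex_nut_1 in the frame of dial above 0.026 m or z of any of ring_gauge, gauge_block_1, gauge_block_2, hex_nut_1 in the frame of dial below 0.005 m).
It fails at once if a loose thing on the worktop is moved more than 20 mm (distance of any of stop_block, spare_knob, loose_nut from where it was at the start of the episode above 0.02 m).
It also fails if it takes over 51 s, if anything falls off the work surface, if the arm or the gripper's body presses on something with over 40 N, if the wrist force passes 120 N, or if a joint passes its speed limit or range.

## Working session

There is one attempt and no reset: what is moved stays moved. The work goes in short steps, each a Python script; the robot and the scene stay as the last script left them, time stands still between calls to the robot, and variables do not carry over. Pictures are saved under pics/ and viewed, about 8 in all and at most 12, crops included, and the job is handed in when it is done.

```bash
ls; mkdir -p pics
python3 - <<'E'
from station import robot, viewer, finder
import cv2, numpy as np
print(robot.current_time(), robot.current_ee_rot(), robot.current_finger_gap())
for n in ["top","scene"]:
    p=viewer.get_image(n)
    cv2.imwrite(f"pics/{n}0.png",p["color"][:,:,::-1])
    print(n,p["fx"],p["fy"],p["cx"],p["cy"],np.round(p["view"],4).tolist())
    for q in ["fixture","dial","bolt_knob","dial_scallop","ring_gauge","gauge_block_1","gauge_block_2","hex_nut_1","stop_block","spare_knob"]:
        r=finder.look_for(p,q)
        print(q,[(np.round(d["location"],3).tolist(),round(d["confidence"],2)) for d in r[:3]])
E
```

```text
pics
0.0 [ 2.17647436e-01  9.76026871e-01 -9.79353396e-04 -4.26849955e-04] 0.08549412124754377
top 543.1139307905805 543.1139307905805 326.5089081377381 231.71345531190613 [[0.001, -0.9995, -0.0326, 0.0423], [-0.9949, 0.0023, -0.1011, 0.5164], [0.1011, 0.0325, -0.9943, 0.8668], [0.0, 0.0, 0.0, 1.0]]
fixture [([0.473, -0.049, 0.059], 0.62)]
dial [([0.554, -0.084, 0.057], 0.91)]
bolt_knob [([0.47, -0.043, 0.055], 0.58)]
dial_scallop [([0.562, -0.086, 0.053], 0.88)]
ring_gauge [([0.611, -0.081, 0.069], 0.94)]
gauge_block_1 [([0.532, -0.127, 0.08], 0.92), ([0.589, -0.131, 0.078], 0.52), ([0.576, 0.222, 0.026], 0.52)]
gauge_block_2 [([0.532, -0.127, 0.08], 0.92), ([0.589, -0.131, 0.078], 0.52), ([0.576, 0.222, 0.026], 0.52)]
hex_nut_1 [([0.573, -0.047, 0.065], 0.39)]
stop_block [([0.44, 0.078, 0.022], 0.69), ([0.47, -0.05, 0.059], 0.54), ([0.431, 0.188, 0.021], 0.32)]
spare_knob [([0.431, 0.188, 0.018], 0.78), ([0.437, 0.076, 0.022], 0.74)]
scene 449.77668713023775 449.77668713023775 316.31946076330496 243.7216579898519 [[-0.8896, 0.4565, -0.0156, 0.4463], [0.2966, 0.5512, -0.7799, -0.1071], [-0.3474, -0.6984, -0.6257, 1.1114], [0.0, 0.0, 0.0, 1.0]]
fixture [([0.481, -0.036, 0.013], 0.63)]
dial [([0.564, -0.062, 0.053], 0.72), ([0.613, -0.074, 0.071], 0.32)]
bolt_knob [([0.465, -0.037, 0.058], 0.57)]
dial_scallop [([0.565, -0.06, 0.054], 0.91)]
ring_gauge [([0.612, -0.076, 0.064], 0.49)]
gauge_block_1 [([0.537, -0.114, 0.074], 0.74), ([0.591, -0.123, 0.077], 0.68), ([0.581, 0.229, 0.026], 0.62)]
gauge_block_2 [([0.537, -0.114, 0.074], 0.74), ([0.591, -0.123, 0.077], 0.68), ([0.581, 0.229, 0.026], 0.62)]
hex_nut_1 [([0.434, 0.198, 0.018], 0.68), ([0.571, -0.041, 0.065], 0.66)]
stop_block [([0.444, 0.086, 0.02], 0.76), ([0.565, -0.061, 0.051], 0.56)]
spare_knob [([0.43, 0.199, 0.02], 0.92)]
```

View pics/top0.png

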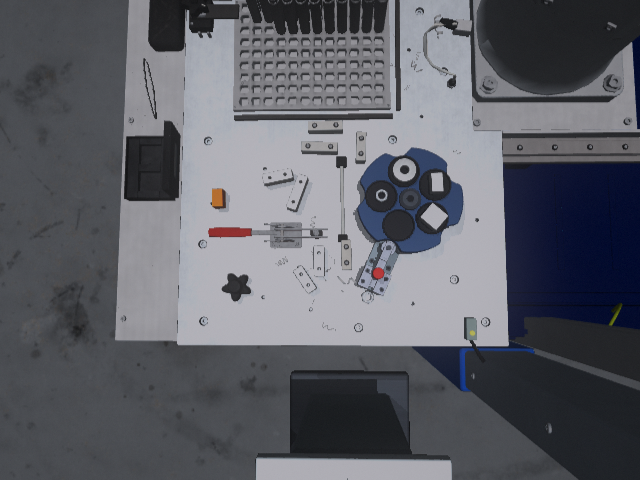

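View pics/scene0.png

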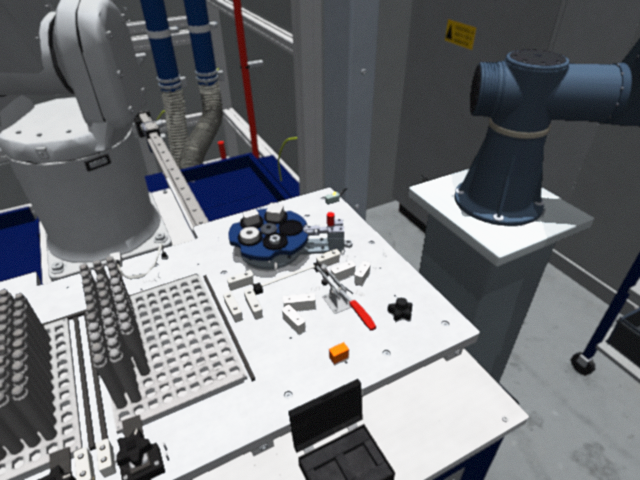

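The top view shows the dial axis near (410,199) and the red knob at (378,272). From the empty nest at (398,226) the nests run thick block (434,217), thin block (437,183), ring (404,170) and nut (381,196). The ring therefore needs +144° (CCW), with the finger in the thick block's scallop so the push goes round the back and away from the bolt. Next I'll work out precise geometry and check IK.

```bash
cat > h.py <<'E'
import numpy as np, cv2
from station import robot, viewer, finder
from scipy.spatial.transform import Rotation as R
def ray(p,u,v,z):
    V=np.array(p["view"]); Rm=V[:3,:3]; c=-Rm.T@V[:3,3]
    d=Rm.T@np.array([(u-p["cx"])/p["fx"],(v-p["cy"])/p["fy"],1.])
    return c+d*(z-c[2])/d[2]
def quat(a):
    c,s=np.cos(a),np.sin(a)
    return R.from_matrix(np.array([[c,s,0],[s,-c,0],[0,0,-1]])).as_quat()
def red(p,lo,hi):
    h=cv2.cvtColor(p["color"],cv2.COLOR_RGB2HSV)
    m=(((h[...,0]<8)|(h[...,0]>172))&(h[...,1]>150)&(h[...,2]>90)).astype(np.uint8)
    n,_,st,ce=cv2.connectedComponentsWithStats(m)
    return [(ce[i],st[i].tolist()) for i in range(1,n) if st[i,4]>20 and lo[0]<ce[i][0]<hi[0] and lo[1]<ce[i][1]<hi[1]]
def rim(p,lo,hi):
    "fit outer radius 85 template with scallops: returns blue mask"
    h=cv2.cvtColor(p["color"],cv2.COLOR_RGB2HSV)
    m=np.zeros(h.shape[:2],np.uint8)
    m[lo[1]:hi[1],lo[0]:hi[0]]=((abs(h[...,0].astype(int)-110)<15)&(h[...,1]>80)&(h[...,2]>40))[lo[1]:hi[1],lo[0]:hi[0]]
    return m
E
python3 - <<'E'
from h import *
from scipy.optimize import least_squares
p=viewer.get_image("top")
for r in red(p,(350,250),(400,300)): print("red",r, ray(p,*r[0],0.086))
m=rim(p,(345,135),(480,265))
c=max(cv2.findContours(m,cv2.RETR_EXTERNAL,cv2.CHAIN_APPROX_NONE)[0],key=cv2.contourArea)[:,0]
w=np.array([ray(p,u,v,0.054)[:2] for u,v in c])
def prof(ang,th):   # rim radius vs angle; scallops at th+k*72deg
    d=(ang-th+np.pi/5)%(2*np.pi/5)-np.pi/5
    s=0.023**2-(0.095*np.sin(d))**2
    return np.minimum(0.085,np.where(s>0,0.095*np.cos(d)-np.sqrt(np.maximum(s,0)),1))
def f(x):
    d=w-x[:2]; return np.hypot(*d.T)-prof(np.arctan2(d[:,1],d[:,0]),x[2])
best=min((least_squares(f,[*w.mean(0),t],loss="soft_l1",f_scale=0.002) for t in np.radians(range(0,72,8))),key=lambda r:r.cost)
x=best.x; print("axis",x[:2],"th mod72",np.degrees(x[2])%72,"rms",np.sqrt(np.mean(f(x)**2)))
print("cap", ray(p,410,199,0.062))
s=viewer.get_image("scene")
for r in red(s,(310,200),(350,240)): print("red scene",r, ray(s,*r[0],0.080))
ax=x[:2]
for n in ["top","scene"]:
  pp=p if n=="top" else s
  print("ring",[np.round(d["location"],4).tolist() for d in finder.look_for(pp,"ring_gauge")[:1]])
img=p["color"][120:310,340:500,::-1]
cv2.imwrite("pics/crop1.png",np.hstack([cv2.resize(img,None,fx=3,fy=3,interpolation=cv2.INTER_CUBIC)]))
E
```

```text
red (array([377.93814433, 272.90721649]), [373, 268, 11, 11, 97]) [ 0.44729877 -0.03821352  0.086     ]
axis [ 0.56629685 -0.09248102] th mod72 48.1232232329527 rms 0.02769547031211789
cap [ 0.56455023 -0.09128696  0.062     ]
red scene (array([330.1       , 214.96666667]), [327, 213, 7, 5, 30]) [ 0.44683038 -0.04133894  0.08      ]
ring [[0.6144, -0.0812, 0.069]]
ring [[0.6099, -0.0757, 0.0677]]
```

View pics/crop1.png

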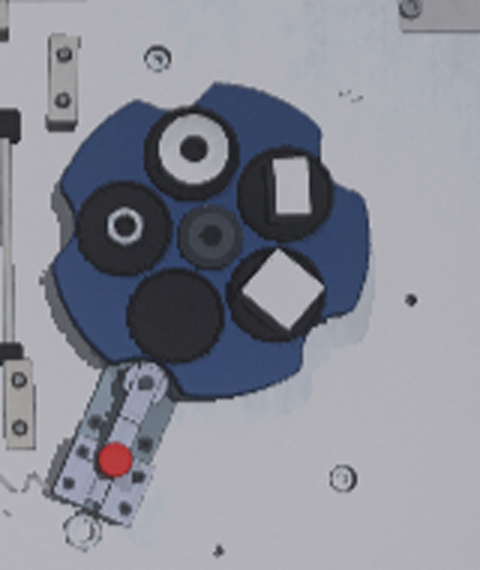

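```bash
cat >> h.py <<'E'
AX=np.array([0.5653,-0.0918]); KN=np.array([0.4472,-0.0388])
F=np.arctan2(*(KN-AX)[::-1])
def pt(r,phi,z):  # phi relative to the front, CCW
    return np.array([AX[0]+r*np.cos(F+phi),AX[1]+r*np.sin(F+phi),z])
E
python3 - <<'E'
from h import *
print(np.degrees(F),np.hypot(*(KN-AX)))
for off in (0,np.pi):
  print("off",off)
  for r,phi,z in [(.102,0,.16),(.102,0,.07),(.132,0,.07),(.175,0,.07),(.175,0,.16)]+[(.092,np.radians(d),z) for d in (72,108,144,180,222) for z in (.12,.046)]:
    q=robot.inverse_kinematics(pt(r,phi,z),quat(F+phi+off))
    print(r,round(np.degrees(phi)),z,None if q is None else np.round(q,2))
E
```

```text
155.8307815234676 0.12944732519445895
off 0
0.102 0 0.16 [-0.34  0.38  1.84 -0.    0.92 -1.49]
0.102 0 0.07 [-0.34  0.54  1.92 -0.    0.68 -1.49]
0.132 0 0.07 [-0.34  0.52  1.99 -0.    0.64 -1.48]
0.175 0 0.07 [-0.33  0.49  2.08 -0.    0.57 -1.48]
0.175 0 0.16 [-0.33  0.3   2.   -0.    0.85 -1.48]
0.092 72 0.12 None
0.092 72 0.046 None
0.092 108 0.12 [-0.51  0.57  1.61 -0.    0.96  2.74]
0.092 108 0.046 [-0.51  0.68  1.65 -0.    0.81  2.74]
0.092 144 0.12 [-0.45  0.63  1.48 -0.    1.04  2.17]
0.092 144 0.046 [-0.45  0.73  1.52 -0.    0.89  2.17]
0.092 180 0.12 [-0.37  0.66  1.4  -0.    1.08  1.63]
0.092 180 0.046 [-0.37  0.76  1.45 -0.    0.94  1.63]
0.092 222 0.12 [-0.27  0.65  1.42 -0.    1.07  0.99]
0.092 222 0.046 [-0.27  0.75  1.46 -0.    0.93  0.99]
off 3.141592653589793
0.102 0 0.16 [-0.34  0.38  1.84 -0.    0.92  1.65]
0.102 0 0.07 [-0.34  0.54  1.92 -0.    0.68  1.65]
0.132 0 0.07 [-0.34  0.52  1.99 -0.    0.64  1.66]
0.175 0 0.07 [-0.33  0.49  2.08 -0.    0.57  1.67]
0.175 0 0.16 [-0.33  0.3   2.   -0.    0.85  1.67]
0.092 72 0.12 [-0.52  0.51  1.75 -0.    0.89  0.22]
0.092 72 0.046 [-0.52  0.63  1.8  -0.    0.71  0.22]
0.092 108 0.12 [-0.51  0.57  1.61 -0.    0.96 -0.4 ]
0.092 108 0.046 [-0.51  0.68  1.65 -0.    0.81 -0.4 ]
0.092 144 0.12 [-0.45  0.63  1.48 -0.    1.04 -0.97]
0.092 144 0.046 [-0.45  0.73  1.52 -0.    0.89 -0.97]
0.092 180 0.12 [-0.37  0.66  1.4  -0.    1.08 -1.51]
0.092 180 0.046 [-0.37  0.76  1.45 -0.    0.94 -1.51]
0.092 222 0.12 [-0.27  0.65  1.42 -0.    1.07 -2.15]
0.092 222 0.046 [-0.27  0.75  1.46 -0.    0.93 -2.15]
```

Run:
```python
from h import *
o=np.pi; q=quat(F+o)
robot.grip(0)
robot.move_ptp(pt(.102,0,.17),q); print(robot.current_time())
print("desc hit",robot.line_to(pt(.102,0,.072),vel=.12,guard=5), robot.current_tcp_pos(), robot.current_time())
if robot.current_tcp_pos()[2]<0.074:
    print("c1",robot.line_to(pt(.120,0,.072),vel=.04,guard=2.5), np.hypot(*(robot.current_tcp_pos()[:2]-AX)),robot.current_ft_force())
    print("push",robot.line_to(pt(.134,0,.072),vel=.04,guard=12), np.hypot(*(robot.current_tcp_pos()[:2]-AX)),robot.current_ft_force(),robot.current_time())
    p=viewer.get_image("top"); print([ray(p,*r[0],.086) for r in red(p,(350,250),(400,310))])
    s=viewer.get_image("scene")
    a=cv2.resize(p["color"][120:320,330:490],None,fx=2.5,fy=2.5); b=cv2.resize(s["color"][140:300,200:376],(440,400))
    c=np.zeros((500,840,3),np.uint8); c[:,:400]=a; c[:400,400:]=b
    cv2.imwrite("pics/out.png",c[:,:800,::-1])
```

```text
4.3833
desc hit False [ 0.47275128 -0.05009858  0.0724113 ] 5.35
c1 False 0.11989781799832652 [-0.57965288  0.08756839  0.28324798]
push False 0.13411988524099155 [ 0.32925975 -0.04272606 -0.07887037] 6.45
[]
```

View pics/out.png

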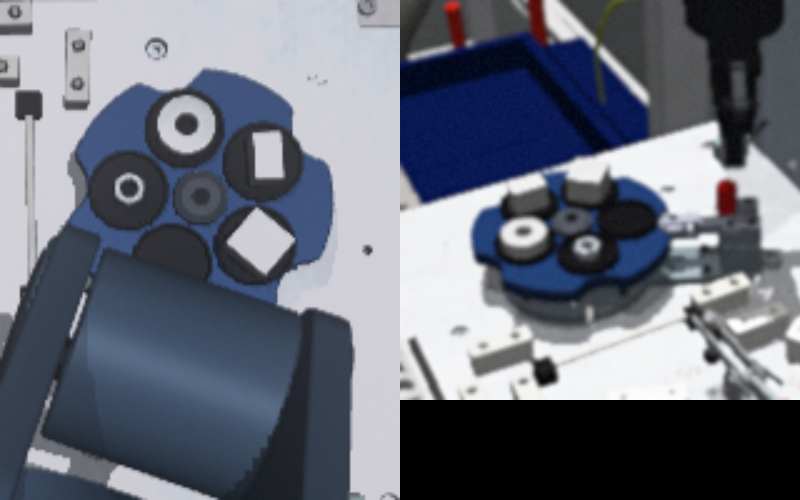

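Run:
```python
from h import *
s=viewer.get_image("scene"); V=np.array(s["view"]); t=robot.current_tcp_pos()
def pj(P):
    c=V[:3,:3]@P+V[:3,3]; return np.round([s["fx"]*c[0]/c[2]+s["cx"], s["fy"]*c[1]/c[2]+s["cy"]],1)
print("tcp",t,pj(t),"knob home top",pj(np.r_[KN,.089]),pj(np.r_[KN,.062]),"knob out",pj(pt(.152,0,.089)),pj(pt(.152,0,.062)))
print([ (r[0],r[1]) for r in red(s,(310,190),(360,240))])
w=viewer.get_image("wrist")
T=np.array(w["T_tool_cam"]); print(T.round(3).tolist(), w["fx"])
a=cv2.resize(s["color"][160:240,290:370],(480,480),interpolation=cv2.INTER_CUBIC)
b=cv2.resize(w["color"],(320,240))
c=np.zeros((480,800,3),np.uint8); c[:,:480]=a; c[:240,480:]=b
cv2.imwrite("pics/chk.png",c[...,::-1])
```

```text
tcp [ 0.44338762 -0.03708474  0.07204249] [332.5 218.7] knob home top [330.5 212.1] [330.5 222.7] knob out [341.4 211.6] [341.2 222.2]
[(array([329.9047619 , 214.66666667]), [328, 213, 6, 5, 21])]
[[-0.001, -0.958, -0.287, 0.073], [1.0, -0.001, -0.001, -0.0], [0.001, -0.287, 0.958, -0.178], [0.0, 0.0, 0.0, 1.0]] 335.6556510689169
```

View pics/chk.png

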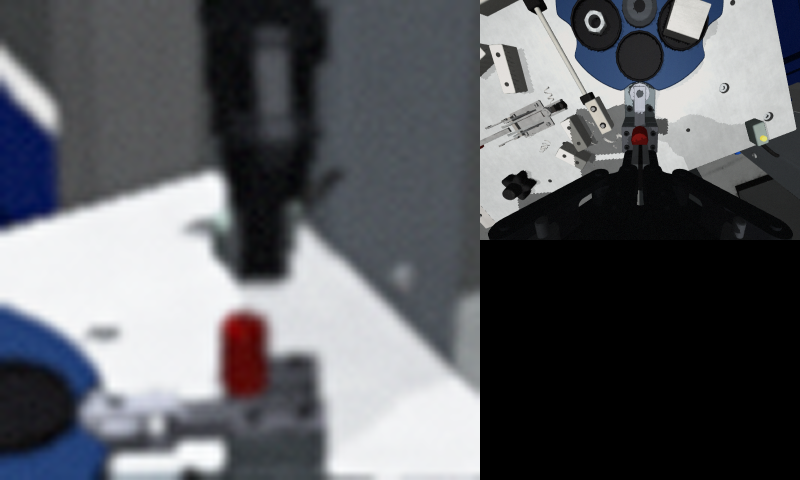

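Run:
```python
from h import *
print(robot.current_finger_gap(),robot.current_tcp_pos(),robot.current_joint_positions(),R.from_quat(robot.current_ee_rot()).as_matrix().round(3).tolist(),robot.current_time())
w=viewer.get_image("wrist"); T=np.linalg.inv(np.array(w["T_tool_cam"]))
for P in ([0,0,0],[0,0,-.019],[0,0,-.03],[.011,0,0]):
    c=T[:3,:3]@P+T[:3,3]; print(P,w["fx"]*c[0]/c[2]+w["cx"],w["fy"]*c[1]/c[2]+w["cy"])
Rm=R.from_quat(robot.current_ee_rot()).as_matrix()
for z in (.089,.062):
    P=Rm.T@(np.r_[KN,z]-robot.current_tcp_pos()); c=T[:3,:3]@P+T[:3,3]; print("knob",z,w["fx"]*c[0]/c[2]+w["cx"],w["fy"]*c[1]/c[2]+w["cy"])
a=w["color"][150:450,200:440,::-1]
cv2.imwrite("pics/wr.png",cv2.resize(a,None,fx=2,fy=2))
```

```text
6.701687293777974e-05 [ 0.44336267 -0.03707554  0.07203677] [-3.35585524e-01  5.13084044e-01  1.98941154e+00  8.79003814e-06
  6.38632951e-01  1.65713254e+00] [[0.912, -0.41, 0.0], [-0.41, -0.912, -0.0], [0.0, -0.0, -1.0]] 6.65
[0, 0, 0] 321.3526289559246 277.1782633252675
[0, 0, -0.019] 321.4169519114999 291.07361278684374
[0, 0, -0.03] 321.4607559965826 300.5363786785043
[0.011, 0, 0] 321.3500050181656 258.95995571315717
knob 0.089 321.4206993934666 281.95828280534175
knob 0.062 321.3346460551491 264.23334595057634
```

View pics/wr.png

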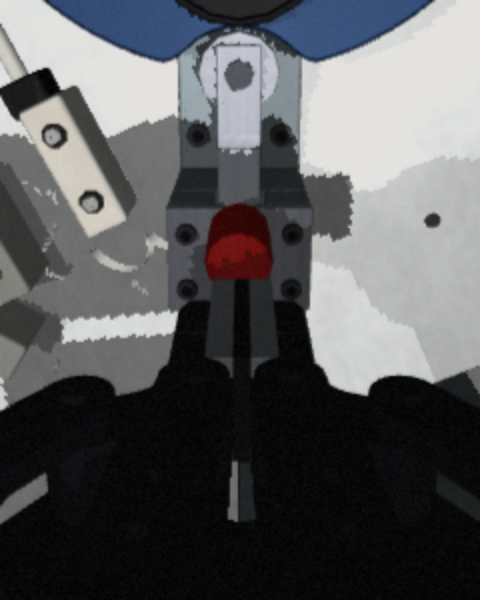

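The knob is still at home and the tool passed over it: the real fingertips sit about 30 mm above the reported TCP (scene tip at pixel (334,206), TCP predicted at (332.5,218.7)). I'll measure the offset with a light guarded touch on the guide block top, which is at a known 62 mm.

Run:
```python
from h import *
robot.line_to(pt(.160,0,.072),vel=.08)
f0=np.array(robot.current_ft_force())
print(robot.line_to(pt(.160,0,.020),vel=.03,guard=4),robot.current_tcp_pos(),np.array(robot.current_ft_force())-f0)
w=viewer.get_image("wrist"); s=viewer.get_image("scene")
a=cv2.resize(s["color"][160:240,290:370],(400,400),interpolation=cv2.INTER_CUBIC)
b=cv2.resize(w["color"][150:390,200:440],(400,400))
cv2.imwrite("pics/touch.png",np.hstack([a,b])[...,::-1]); print(robot.current_time())
```

```text
True [ 0.41932313 -0.02629458  0.02400697] [-0.31284778  0.23165718  8.66428149]
8.7167
```

View pics/touch.png

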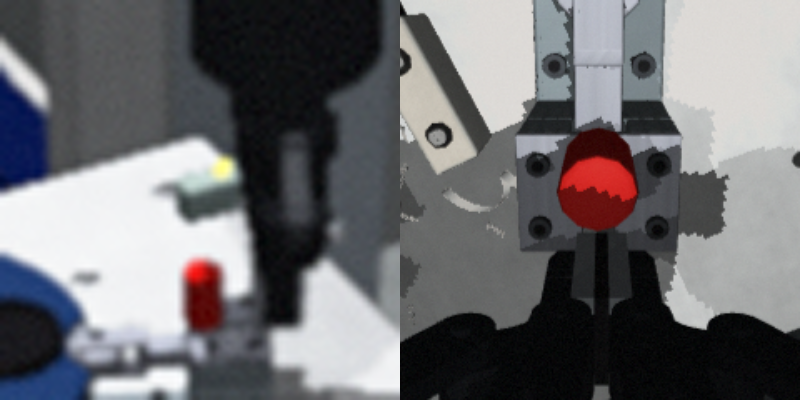

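```bash
cat >> h.py <<'E'
DZ=0.037   # real tips are this far above the reported TCP
def tp(r,phi,z): return pt(r,phi,z-DZ)
def rr(): return float(np.hypot(*(np.array(robot.current_tcp_pos())[:2]-AX)))
def ff(): return np.round(robot.current_ft_force(),1)
E
python3 - <<'E'
from h import *
o=np.pi
robot.line_to(tp(.160,0,.112),vel=.12)
robot.line_to(tp(.100,0,.112),vel=.12)
h=robot.line_to(tp(.100,0,.072),vel=.08,guard=4); print("desc",h,robot.current_tcp_pos())
if not h:
    print("c1",robot.line_to(tp(.118,0,.072),vel=.03,guard=2.5),rr(),ff())
    print("push",robot.line_to(tp(.135,0,.072),vel=.04,guard=12),rr(),ff(),robot.current_time())
    w=viewer.get_image("wrist"); s=viewer.get_image("scene")
    a=cv2.resize(s["color"][160:240,290:370],(400,400),interpolation=cv2.INTER_CUBIC)
    b=cv2.resize(w["color"][150:390,200:440],(400,400))
    cv2.imwrite("pics/push.png",np.hstack([a,b])[...,::-1])
    print([r for r in red(s,(310,190),(370,240))])
print([None if robot.inverse_kinematics(tp(.092,np.radians(d),.046),quat(F+np.radians(d)+o)) is None else 1 for d in (72,144,222)])
E
```

```text
desc False [ 0.47393462 -0.0507443   0.03500199]
c1 True 0.11044451425903687 [-0.9  0.3  0.2]
push True 0.13031452422745457 [ 0.9 -0.2 -0. ] 11.65
[]
[1, 1, 1]
```

View pics/push.png

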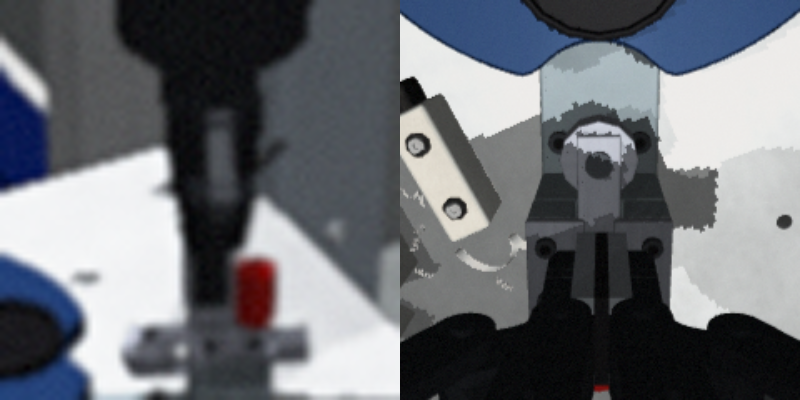

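Run:
```python
from h import *
o=np.pi; D=np.radians
robot.line_to(tp(.122,0,.072),vel=.1)
robot.line_to(tp(.122,0,.14),vel=.2)
a=D(72); q=quat(F+a+o)
robot.move_ptp(tp(.115,a,.14),q); print(robot.current_time())
robot.line_to(tp(.096,a,.10),vel=.15)
h=robot.line_to(tp(.096,a,.046),vel=.06,guard=3); print("desc",h,robot.current_tcp_pos(),ff())
if not h:
    h=robot.line_to(tp(.089,a,.046),vel=.03,guard=3); print("in",h,rr(),ff(),robot.current_time())
    if rr()<.0925:
        for d in list(range(78,220,8))+[219]:
            if robot.line_to(tp(.089,D(d),.046),quat(F+D(d)+o),vel=.05,guard=15):
                print("guard at",d,ff()); break
            if d in (86,118,150,182,214): print(d,ff())
        s=viewer.get_image("scene"); p=viewer.get_image("top"); print(robot.current_time())
        b=cv2.resize(s["color"][170:290,210:370],(400,300)); c=cv2.resize(p["color"][120:320,330:490],(400,500))
        im=np.zeros((500,800,3),np.uint8); im[:300,:400]=b; im[:,400:]=c
        cv2.imwrite("pics/turn.png",im[...,::-1])
        for n in (s,p): print([(np.round(d["location"],4).tolist(),round(d["confidence"],2)) for d in finder.look_for(n,"ring_gauge")[:1]])
        print("station",pt(.046,0,.064))
```

```text
13.825
desc False [ 0.50109571 -0.16307367  0.00919795] [ 0.2 -0.3 -0.2]
in False 0.08866628246937266 [ 0.5  0.6 -0.3] 15.7
86 [ 0.6 -0.2  0.5]
118 [0.4 0.1 0.2]
150 [0.2 0.1 0.9]
182 [0.8 0.3 0. ]
214 [0.6 0.3 0.3]
23.2417
[([0.5279, -0.0647, 0.0676], 0.71)]
[]
station [ 0.52333235 -0.07296608  0.064     ]
```

View pics/turn.png

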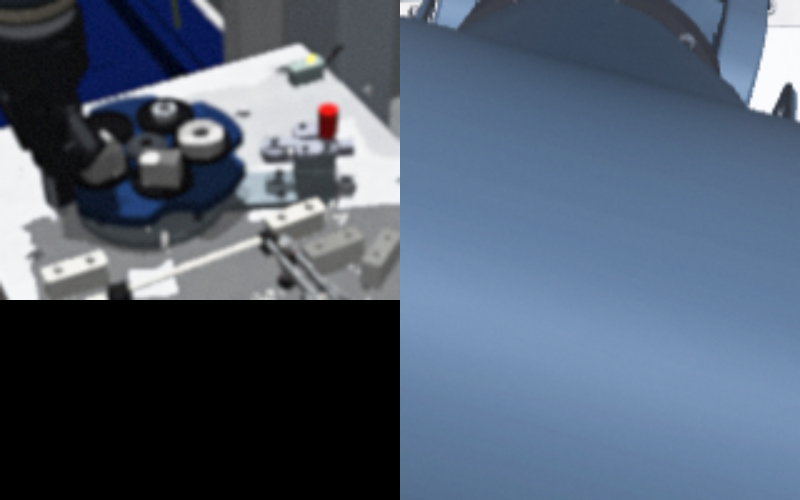

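Run:
```python
from h import *
s=viewer.get_image("scene")
def ang(u,v,z):
    d=ray(s,u,v,z)[:2]-AX; return np.round([np.degrees(np.arctan2(d[1],d[0])-F)%360,1000*np.hypot(*d)],1)
print("ring hole",ang(290.4,222.8,.069),"nut",ang(276,213.2,.066),"cap",ray(s,210+150/2.5,170+143/2.5,.062),AX)
g=cv2.cvtColor(s["color"],cv2.COLOR_RGB2HSV)
cv2.imwrite("pics/zoom.png",cv2.resize(s["color"][195:275,235:355],(800,533),interpolation=cv2.INTER_CUBIC)[...,::-1])
```

```text
ring hole [355.1  45.8] nut [68.5 40.4] cap [ 0.56545011 -0.08451474  0.062     ] [ 0.5653 -0.0918]
```

View pics/zoom.png

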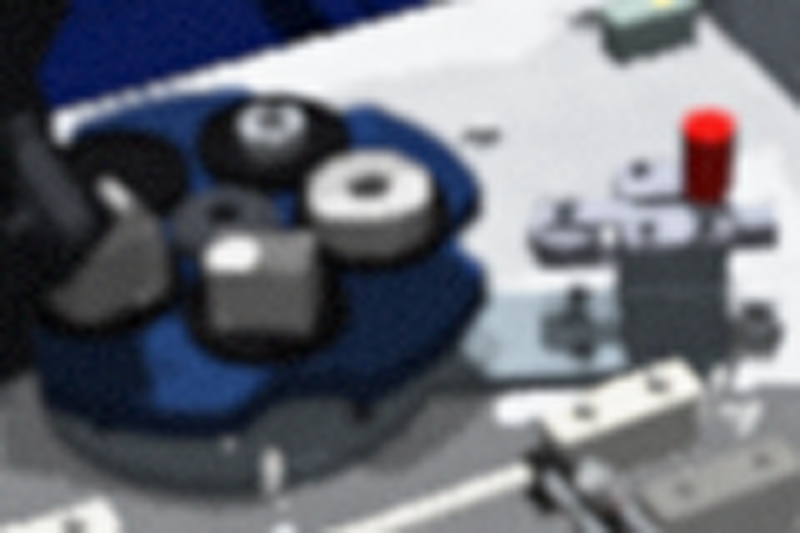

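Run:
```python
from h import *
s=viewer.get_image("scene")
P=lambda u,v,z: ray(s,235+u/6.667,195+v/6.667,z)[:2]
cap=P(225,210,.062); kn=P(710,126,.089)
A=lambda p,c: np.round([np.degrees(np.arctan2(*(p-c)[::-1]))%360,1000*np.hypot(*(p-c))],1)
t1,t2=P(480,200,.054),P(485,280,.054)
for c in (cap,AX): print(c,"knob",A(kn,c),"ring",A(P(368,185,.070),c),"tips",A(t1,c),A(t2,c),"nut",A(P(272,122,.066),c))
```

```text
[ 0.56680763 -0.08802943] knob [154.2 151.2] ring [154.5  45.1] tips [163.2  80.6] [134.5  85.8] nut [226.8  43.7]
[ 0.5653 -0.0918] knob [152.7 151.5] ring [149.4  45.5] tips [160.3  80.3] [132.1  87.5] nut [224.7  39.9]
```

Run:
```python
from h import *
o=np.pi; D=np.radians
e=D(221)
robot.line_to(tp(.089,e,.046),quat(F+e+o),vel=.03,guard=15)
robot.line_to(tp(.108,e,.046),vel=.08)
robot.line_to(tp(.108,e,.15),vel=.25)
print([robot.inverse_kinematics(tp(.187,0,z),quat(F+o)) is not None for z in (.072,.16)])
robot.move_ptp(tp(.187,0,.16),quat(F+o)); print(robot.current_time())
w=viewer.get_image("wrist"); pos=robot.current_tcp_pos(); Rm=R.from_quat(robot.current_ee_rot()).as_matrix()
T=np.array(w["T_tool_cam"]); 
for d in finder.look_for(w,"ring_gauge")[:2]: print("ring",np.round(d["location"],4),round(d["confidence"],2))
c=w["color"]; cv2.imwrite("pics/wfront.png",c[...,::-1])
M=np.eye(4); M[:3,:3]=Rm; M[:3,3]=pos
w2={k:w[k] for k in("fx","fy","cx","cy")}; w2["view"]=np.linalg.inv(M@T); np.save("w2.npy",w2,allow_pickle=True)
s=viewer.get_image("scene")
for d in finder.look_for(s,"ring_gauge")[:1]: print("ring scene",np.round(d["location"],4),round(d["confidence"],2))
```

```text
[True, True]
27.8167
ring [ 0.5211 -0.0689  0.0719] 0.76
ring scene [ 0.5252 -0.0674  0.0667] 0.73
```

View pics/wfront.png

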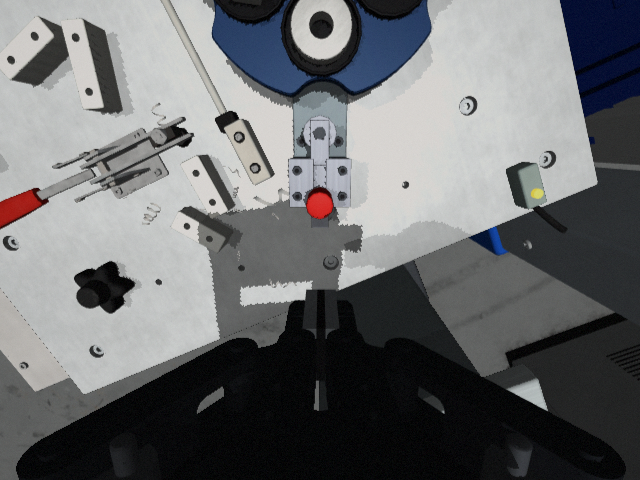

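The wrist view shows the ring gauge at the front (321,27), scallop tips at (282,92) and (358,93), and the bolt on column 320, so the notch is in line. I'll push the bolt home.

Run:
```python
from h import *
o=np.pi
robot.line_to(tp(.187,0,.074),vel=.15,guard=6); print(robot.current_tcp_pos())
print(robot.line_to(tp(.176,0,.074),vel=.06,guard=6),rr())
print("push",robot.line_to(tp(.146,0,.074),vel=.03,guard=14),rr(),ff(),robot.current_time())
w=viewer.get_image("wrist")
robot.line_to(tp(.185,0,.074),vel=.1); robot.line_to(tp(.187,0,.16),vel=.2)
w=viewer.get_image("wrist"); cv2.imwrite("pics/home.png",w["color"][...,::-1])
s=viewer.get_image("scene"); print("red scene",red(s,(310,190),(370,240)),"start (330.1,214.97)")
for n in (w,s): print([(np.round(d["location"],4).tolist(),round(d["confidence"],2)) for d in finder.look_for(n,"ring_gauge")[:1]])
print(robot.current_time())
```

```text
[ 0.39490188 -0.01531246  0.03716341]
False 0.17458063285830644
push False 0.14873279891017518 [-6.4  3.1  3.9] 30.225
red scene [(array([330.1       , 214.96666667]), [327, 213, 7, 5, 30])] start (330.1,214.97)
[([0.5199, -0.0711, 0.0738], 0.94)]
[([0.525, -0.0667, 0.0695], 0.57)]
31.6
```

View pics/home.png

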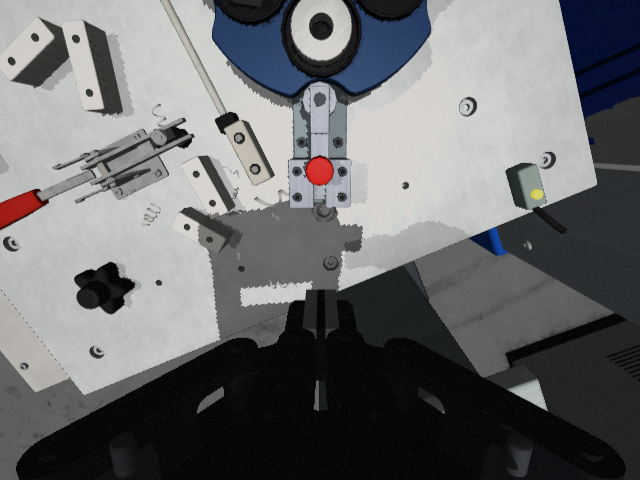

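The bolt is home: the knob blob in the scene view is identical to the start, and the roller sits in the scallop. The hand is clear, so I'm handing in.

Run:
```python
from h import *
print(robot.hand_in(), robot.current_time())
```

```text
the job is handed in; nothing more can be done
the job is handed in; nothing more can be done
```

I drew the bolt out, turned the dial +144° by fingertip in the thick block's scallop, and pushed the bolt home with the ring gauge at the front. I handed in at about 32 s on the robot's clock; no verdict was reported.

**Last checks**
- **Bolt:** the red knob's position in the scene camera matches the bolt-home picture from the start. The wrist view shows the roller seated in the scallop.
- **Ring gauge:** the wrist-camera finder put it about 4 mm from the front station. The scene finder put it about 6–7 mm away, but that camera had differed from the top view by about 7 mm on the ring before anything moved. Both are inside the 10 mm limit.
- **Hand:** it was lifted clear, about 187 mm in front of the axis with the tips about 160 mm up.
- **Not checked:** I did not measure the other three parts afterwards. They lay in their nests in the picture after the turn. I also did not check the loose things numerically, but the fingers never went near the worktop by them.

**What went wrong or disagreed**
- **First knob push missed:** the real fingertips sit about 37 mm above the reported TCP, so the tool passed over the knob without touching it. I measured the offset with one light touch (about 9 N) on the guide block top and corrected for it.
- **Dial alignment before locking:** estimates from the scene camera differed by up to about 5°, so I advanced the finger another 2°. The wrist view then showed the notch in line with the bolt.

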